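# Load a woodwind joint into the free lane of the leak tester

### The job

Take the woodwind joint from its small wooden rest and lay it in the free lane of the two-lane leak tester, its thick socket end towards the fixed stop. Push that lane's slide firmly but gently against it until the joint is pressed home on the stop and held snug between the two, let go, then press the meter's button fully down and release it. Leave the other joint, the glue bottle, the wrench and the cork block where they are.

Things in the scene. Friction and masses are not known exactly. Their poses are not given: they have to be found in the camera images.
- joint: the joint to test: dark wooden tube along its own x, 180 mm long, 0.22 kg; origin at mid-length on its axis. Body 30 mm in diameter, x = -70 to +55 mm; thick socket end 42 mm in diameter, x = +55 to +90; thin cork tenon 24 mm in diameter, x = -90 to -70. Starts in the rest, axis level, 50 mm above the work surface, pointing any way; free of the supports (grip here) from x = -44 to +14 mm
- joint_socket (a point): middle of the end face of the joint's thick socket end (joint x = +90 mm)
- waiting_joint: another joint of the same shape and size, already lying home in one of the tester's two lanes (either of them): that lane is taken. Origin and axes as for the joint. To be left alone
- rest: fixed wooden rest (base 100 x 60 x 12 mm) in which the joint starts, with the same axes; the joint's origin is 50 mm above this origin. Two V supports 12 mm thick at x = -50 and +20 mm, tops level with the joint's axis
- tester: fixed bench, wooden base x = -205 to +120 mm, 180 wide, 12 thick; origin on the work surface. Lanes along x: a at y = +55, b at y = -55 mm. Each has two V supports for a 30 mm tube, 12 mm thick at x = -50 and +20, tops 50 mm high like a laid joint's axis; fingers fit between them (x = -44 to +14). Stop at +x, slides at -x. A joint may be laid up to 25 mm short of the stop
- end_stop: fixed aluminium wall across both lanes at the tester's +x end, 18 mm thick, top 82 mm above the work surface, with a round rubber face for each lane (tester x = +90 mm). Its origin is the tester's origin
- lane_a_home (a point): the middle of the stop's round rubber face at the +x end of lane a (tester frame: x +90, y +55, z 50 mm). The lane's axis runs from here along the tester's -x, 50 mm above the work surface. A joint that is fully home has its socket end on this point and lies along the axis
- lane_b_home (a point): the middle of the stop's round rubber face at the +x end of lane b (tester frame: x +90, y -55, z 50 mm). The lane's axis runs from here along the tester's -x, 50 mm above the work surface. A joint that is fully home has its socket end on this point and lies along the axis
- slide_a_grip (a point): point to take hold of on slide a: 10 mm below the top of its square upright post (18 x 18 mm, top 110 mm above the work surface, free for the upper 35 mm, sides along the tester's axes). The slide's round rubber nose, which meets the tenon end, lies 23 mm further to the tester's +x than this point and 50 mm lower
- slide_b_grip (a point): point to take hold of on slide b: 10 mm below the top of its square upright post (18 x 18 mm, top 110 mm above the work surface, free for the upper 35 mm, sides along the tester's axes). The slide's round rubber nose, which meets the tenon end, lies 23 mm further to the tester's +x than this point and 50 mm lower
- slide_a (a joint): travel of slide a along the tester's +x, in m: 0 = fully back, 0.07 = end of travel; it starts between 0 and 0.02 and reads 0.045 when it holds a joint snug against the stop. It rubs with about 2.5 N and stays where it is left
- slide_b (a joint): travel of slide b along the tester's +x, in m: 0 = fully back, 0.07 = end of travel; it starts between 0 and 0.02 and reads 0.045 when it holds a joint snug against the stop. It rubs with about 2.5 N and stays where it is left
- meter: fixed leak meter: wooden case 120 x 120 x 65 mm with a sloping dial on the rear half of its top (up to 120 mm above the work surface) and a push button on the front half (towards the robot). Origin under its centre
- test_button_top (a point): top of the meter's push button (round, 28 mm in diameter, pressed straight down)
- test_button (a joint): travel of the button in m: 0 = up, 0.006 = fully down (about 4 N); springs back
- glue_bottle: white glue bottle, 30 mm across, 85 mm tall, a bystander on the bench
- wrench: steel wrench lying flat, 160 mm long, a bystander on the bench
- cork_block: cork block, 90 x 50 x 30 mm, a bystander on the bench
Things that resemble listed ones, but are neither listed nor needed, are in the scene too. What is shaped like the joint but red or white is not meant.

How it is judged:
By the outcome, as a careful person would: the job done as asked, in the order asked, and still so for the second after the job is handed in, with the robot touching nothing.
It also fails if it takes over 56 s, if anything falls off the work surface, if the arm or the gripper's body presses on something with over 40 N, if the wrist force passes 120 N, or if a joint passes its speed limit or range.

### The arm

A 7-joint arm with a two-finger parallel gripper is mounted at the origin on the work surface. World frame = base frame: x ahead of the robot, y to its left, z up, the work surface at z = 0. Lengths are in mm, angles in rad, forces in N, time in s.
With the tool pointing down it reaches from about 400 to 875 mm from the base axis. Payload 4.4 kg.
Tool frame: the origin (TCP) lies at the very end of the fingers, on their centre line; the grasp point (between the pads) lies 19 mm behind it; y points along the fingers, z is the direction in which the jaws open and shut, and the axes are right-handed (so a half turn about y gives the same grasp; the last joint's range is limited). The gripper opens to 85 mm and grips with 20 to 120 N. Pads are 22 mm wide; open, the fingers measure 114 mm over their backs; the gripper's body (76 mm by 85 mm) begins 54 mm behind the grasp point. The pads swing forward as they close: fully open they stand 13 mm farther back than shut.
Start: joints at [1.053, 0.628, 0.038, 1.517, -0.027, 0.996, -0.02], TCP at [283.809, -584.782, 231.313] pointing down, gripper open.
Joint ranges: [-3.06, 3.06], [-0.37, 2.12], [-1.25, 1.32], [0.18, 2.47], [-1.1, 4.24], [0.23, 1.98], [-2.94, 2.94]. Speed limits (rad/s): [2.57, 2.57, 3.14, 3.14, 3.14, 3.14, 3.14].

### API

Orientations are given as [roll, pitch, yaw] about the fixed x, y, z axes, in that order (R = Rz(yaw) Ry(pitch) Rx(roll)).
In Python, from cell import * gives the robot as it stands.
- The arm moves only by the tool apply_moves, never from a script. Its argument "targets" is a list of rows, each a list of 6 numbers: the shift along the tool's x, y, z in units of 40 mm (1.0 is 40 mm), then the turn, a rotation vector about the tool's x, y, z in units of 8 degrees (1.0 is 8 degrees). A call has 1 to 12 rows; each row shifts and turns the commanded pose from where the row before left it, along the tool's axes as they then stand; what a row does not reach is not made up. A row lasts 1/8 s, in which the tool goes at most 62.5 mm and 10.7 degrees, less where a joint would pass 70% of its speed; a pose out of reach is approached as far as the arm can. A call is refused whole if a number of a shift passes 1 or a number of a turn 1, either way. A call with a gripper value outside its range is refused whole. "jaw" is the gripper command: -1 is shut, 1 is fully open, values between are in proportion, set as the call begins (left out, the last holds). The fingers move at their own pace and stop on an object; the grip force is fixed at half the most. Time passes only in rows, so rows that do not move let the fingers close. It gives the time, the measured TCP pose, the force and the opening at its end, in the units of the state.
- read_state(): the state, without advancing time (a new reading comes with each control period).
- get_image(name): name is "side" or "top" or "wrist"; returns the picture (400x640x3 uint8, red, green, blue); there is no depth.
- calibration(name): a dict with "fx", "fy", "cx", "cy" (pixels), "world_from_camera" (4x4, takes a point from camera to world coordinates). Camera axes: x right, y down, z forward; pixel columns grow to the right and rows downward; lengths in mm; the calibration is good to about 2 mm. A picture is of the moment at which its call begins: read the wrist's pose just before it. calibration takes no time and is no camera call; for the wrist camera it gives the pose at the moment of the call.
- finish_job(): hands the job in, once; it reports no verdict.
The state is a dict: "clock": time; "qpos": joint angles; "qd": joint speeds; "tau": joint torques, N m; "eef_pos": TCP position; "tool_rot": TCP orientation; "force": force on the tool from outside, world axes, zero at the start; "torque": the same for the moment, N m; "width": finger opening in mm.
Only numpy, scipy, OpenCV 4.12 (cv2) and the standard library are available. Lean on these libraries where they do the work, as an engineer would, in place of code of your own. Each camera call takes 0.05 s, during which the arm holds its last target. There are 200 camera calls.

## Working session

There is one attempt and no reset: what is moved stays moved. The work goes in short steps, Python scripts to look and compute and a tool call to move; the robot and the scene stay as the last step left them, time stands still between calls to the robot, and variables do not carry over. Pictures are saved under pics/ and viewed, about 8 in all and at most 12, crops included, and the job is handed in when it is done.

Besides the shell and the picture viewer there is one more tool, called after "Emit:" as name(argument=value, ...) on one line, values as JSON. apply_moves: Moves the arm, as the interface text tells. Its arguments: {"type":"object","properties":{"targets":{"type":"array"},"jaw":{"type":"number"}},"required":["targets"]}

```bash
ls; mkdir -p pics
python3 - <<'E'
from cell import *
import cv2
s=read_state(); print(s)
for n in ("top","side"):
    im=get_image(n); cv2.imwrite(f"pics/{n}0.png",im[:,:,::-1]); c=calibration(n); print(n,c)
E
```

```text
pics
{'clock': 0.0, 'qpos': array([ 1.05318813,  0.62934602,  0.03845853,  1.51835684, -0.02701219,
        0.99627067, -0.01999237]), 'qd': array([ 0.00207024,  0.00173492,  0.00111073, -0.00016262,  0.00042261,
       -0.00057465,  0.00021797]), 'tau': array([ 4.90901439e-04, -5.63400793e+01,  1.22616861e+00, -1.93443775e+01,
        1.08794920e-02,  1.05308407e-02,  1.49110292e-05]), 'eef_pos': array([ 283.54035968, -584.2200965 ,  230.39300904]), 'tool_rot': array([-1.57265861e+00, -2.37051636e-05, -2.68979660e+00]), 'force': array([-0.12261667,  0.24874106, -0.11682968]), 'torque': array([-0.01772836, -0.04098747,  0.00412409]), 'width': 85.84291798712066}
top {'fx': 418.67964441317906, 'fy': 418.67964441317906, 'cx': 322.1129826523415, 'cy': 201.02513509809663, 'world_from_camera': array([[ 1.80429536e-02, -9.81332993e-01,  1.91468034e-01,
         2.58769063e+02],
       [-9.99787087e-01, -1.96256709e-02, -6.37289872e-03,
         1.07460490e+02],
       [ 1.00116244e-02, -1.91312282e-01, -9.81478160e-01,
         1.31859720e+03],
       [ 0.00000000e+00,  0.00000000e+00,  0.00000000e+00,
         1.00000000e+00]])}
side {'fx': 374.24109956232985, 'fy': 374.24109956232985, 'cx': 317.09068889727047, 'cy': 200.04201383431706, 'world_from_camera': array([[-8.89664718e-01, -2.69034830e-01,  3.68940307e-01,
         1.66314135e+02],
       [-4.56084847e-01,  4.84676432e-01, -7.46374818e-01,
         7.18903505e+02],
       [ 2.19841504e-02, -8.32291425e-01, -5.53902231e-01,
         5.59763162e+02],
       [ 0.00000000e+00,  0.00000000e+00,  0.00000000e+00,
         1.00000000e+00]])}
```

View pics/top0.png

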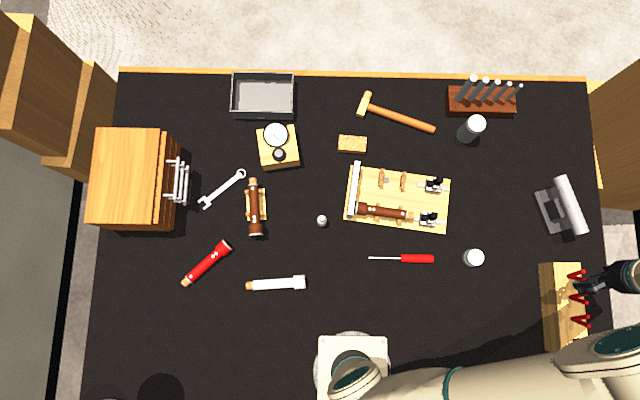

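View pics/side0.png

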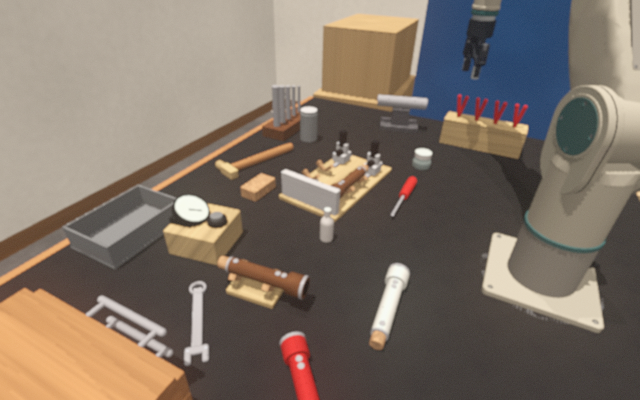

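Pictures 1 and 2: the joint is at about (255,207) in top, with its thick end towards the robot (row ~235). The tester is at (397,197) with its stop on the left (world +y). The near lane (row 212) is taken, the far lane is free, and the meter button is at (279,155). Next I'll zoom in for accuracy.

```bash
cat > h.py <<'E'
from cell import *
import cv2, numpy as np
def ray(c,u,v):
    T=c["world_from_camera"]; d=T[:3,:3]@np.array([(u-c["cx"])/c["fx"],(v-c["cy"])/c["fy"],1]); return T[:3,3],d
def onz(c,u,v,z):
    o,d=ray(c,u,v); return (o+d*(z-o[2])/d[2])
def px(c,P):
    T=np.linalg.inv(c["world_from_camera"]); p=T[:3,:3]@np.asarray(P,float)+T[:3,3]
    return np.array([c["fx"]*p[0]/p[2]+c["cx"],c["fy"]*p[1]/p[2]+c["cy"]])
E
python3 - <<'E'
from h import *
im=cv2.imread("pics/top0.png")
a=cv2.resize(im[115:245,225:305],None,fx=4.5,fy=4.5,interpolation=cv2.INTER_CUBIC)
b=cv2.resize(im[150:245,335:460],None,fx=4.5,fy=4.5,interpolation=cv2.INTER_CUBIC)
o=np.zeros((max(a.shape[0],0),790,3),np.uint8)
w=min(b.shape[1],790-a.shape[1]); o[:,:a.shape[1]]=a
b=cv2.resize(b,(425,int(95*425/125))); o[:b.shape[0],365:365+425]=b
cv2.imwrite("pics/z1.png",o)
E
```

```text
(no output)
```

View pics/z1.png

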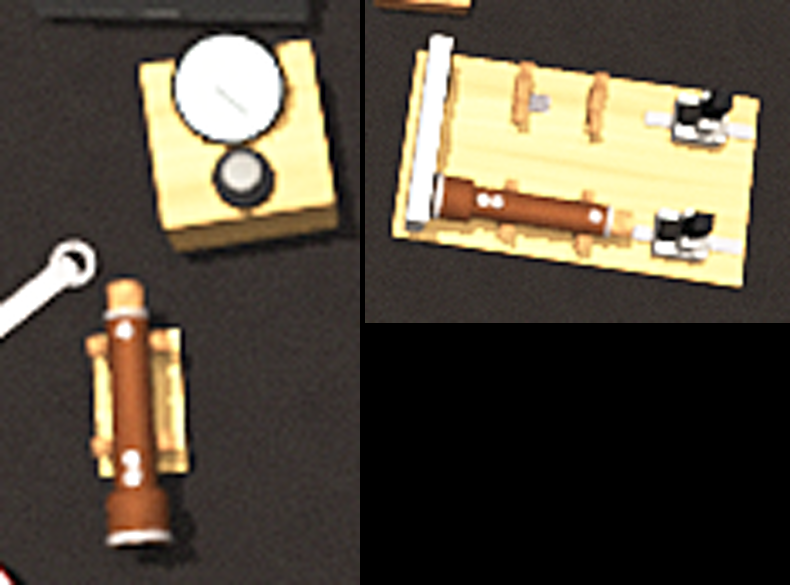

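Picture 3: the joint's tenon end is at about (253,178) and its socket end at (256,235). The tester base corners read clearly, and the slide posts are at about (433,185) for the far lane and (429,217) for the near lane.

Run:
```python
from h import *
c=calibration("top")
L=lambda x,y:(x/4.5+225,y/4.5+115)
R=lambda x,y:((x-365)/3.4+335,y/3.4+150)
f=lambda p,z:onz(c,*p,z).round(1)
t=f(L(126,283),50);s=f(L(139,540),50); print("ten,sock",t,s,"len",np.linalg.norm(s-t),"yaw",np.arctan2(*(s-t)[1::-1]))
print("ring mid body (126,316)",f(L(127,316),50))
C=[f(R(*p),12) for p in((417,50),(758,98),(742,286),(395,238))]; print(C)
C=np.array(C); x=(C[0]+C[3]-C[1]-C[2]); print("dims",np.linalg.norm(x)/2,np.linalg.norm(C[0]+C[1]-C[2]-C[3])/2); yaw=np.arctan2(x[1],x[0]); print("yaw",yaw)
mid=C.mean(0); ux=np.array([np.cos(yaw),np.sin(yaw),0]);uy=np.array([-ux[1],ux[0],0]); o=mid+42.5*ux; print("tester",o)
for n,y in(("a",55),("b",-55)):
    print(n,"home",o+90*ux+y*uy, "gripslide px exp")
print("slide far",f(R(722,100),110),"near",f(R(705,220),110))
print("button",f(L(240,168),75))
```

```text
ten,sock [575.4 315.8  50. ] [397.2 298.2  50. ] len 179.06702655709677 yaw -3.0431464943771602
ring mid body (126,316) [552. 314.  50.]
[array([635.2,   9.9,  12. ]), array([ 594.8, -313.7,   12. ]), array([ 415.6, -291.6,   12. ]), array([454.1,  29.4,  12. ])]
dims 324.70539339530535 181.3468017363416
yaw 1.4490006788001113
tester [530.0885268  -99.31483684  12.        ]
a home [486.43049004  -3.29933899  12.        ] gripslide px exp
b home [595.61561822 -16.66376129  12.        ] gripslide px exp
slide far [ 567.2 -250.4  110. ] near [ 460.3 -231.9  110. ]
button [652.1 237.6  75. ]
```

```bash
cat >> h.py <<'E'
from scipy.spatial.transform import Rotation as Ro
def plan(p,yaw,n,start=None):
    "rows from measured (or given) pose to p,yaw, tool kept pointing down"
    s=read_state(); p0,y0=(s["eef_pos"],s["tool_rot"][2]) if start is None else (np.array(start[0],float),start[1])
    dy=(yaw-y0)%(2*np.pi); dy-= 2*np.pi*(dy>np.pi); cur=np.array(p0,float); cy=y0; rows=[]
    for k in range(1,n+1):
        R=Ro.from_euler("xyz",[-np.pi/2,0,cy]); goal=p0+(np.array(p)-p0)*k/n
        d=np.round(R.inv().apply(goal-cur)/40,2); t=round(-np.degrees(y0+dy*k/n-cy)/8,2)
        cur=cur+R.apply(d*40); cy-=np.radians(8*t); rows.append([*map(float,d),0,t,0])
    for i in range(0,n,12): print(str(rows[i:i+12]).replace(" ",""))
    print("end",cur.round(1),round(cy,3),"max",np.abs(rows).max())
    return cur,cy
E
python3 -c "
from h import *
plan([501,308.5,190],0.098,24)"
```

```text
[[-0.61,0.04,-0.74,0,np.float64(-0.83),0],[-0.69,0.04,-0.66,0,np.float64(-0.83),0],[-0.76,0.05,-0.58,0,np.float64(-0.84),0],[-0.83,0.04,-0.48,0,np.float64(-0.83),0],[-0.87,0.04,-0.39,0,np.float64(-0.83),0],[-0.92,0.04,-0.28,0,np.float64(-0.83),0],[-0.94,0.05,-0.17,0,np.float64(-0.83),0],[-0.96,0.04,-0.07,0,np.float64(-0.84),0],[-0.95,0.04,0.05,0,np.float64(-0.83),0],[-0.95,0.04,0.16,0,np.float64(-0.83),0],[-0.92,0.04,0.26,0,np.float64(-0.83),0],[-0.88,0.05,0.37,0,np.float64(-0.83),0]]
[[-0.83,0.04,0.47,0,np.float64(-0.83),0],[-0.78,0.04,0.56,0,np.float64(-0.84),0],[-0.7,0.04,0.65,0,np.float64(-0.83),0],[-0.62,0.04,0.73,0,np.float64(-0.83),0],[-0.53,0.05,0.79,0,np.float64(-0.83),0],[-0.44,0.04,0.86,0,np.float64(-0.83),0],[-0.34,0.04,0.89,0,np.float64(-0.84),0],[-0.23,0.04,0.93,0,np.float64(-0.83),0],[-0.12,0.05,0.95,0,np.float64(-0.83),0],[-0.01,0.04,0.96,0,np.float64(-0.83),0],[0.1,0.04,0.95,0,np.float64(-0.83),0],[0.2,0.04,0.93,0,np.float64(-0.84),0]]
end [500.8 308.3 190.1] 0.099 max 0.96
```

Emit:
apply_moves(targets=[[-0.61,0.04,-0.74,0,-0.83,0],[-0.69,0.04,-0.66,0,-0.83,0],[-0.76,0.05,-0.58,0,-0.84,0],[-0.83,0.04,-0.48,0,-0.83,0],[-0.87,0.04,-0.39,0,-0.83,0],[-0.92,0.04,-0.28,0,-0.83,0],[-0.94,0.05,-0.17,0,-0.83,0],[-0.96,0.04,-0.07,0,-0.84,0],[-0.95,0.04,0.05,0,-0.83,0],[-0.95,0.04,0.16,0,-0.83,0],[-0.92,0.04,0.26,0,-0.83,0],[-0.88,0.05,0.37,0,-0.83,0]], jaw=1)

```text
clock: 1.6
eef_pos: [392.5, -137.2, 210.8]
tool_rot: [-1.571, 0.0, -1.293]
force: [0.2, -0.3, -1.1]
width: 85.5
```

Emit:
apply_moves(targets=[[-0.83,0.04,0.47,0,-0.83,0],[-0.78,0.04,0.56,0,-0.84,0],[-0.7,0.04,0.65,0,-0.83,0],[-0.62,0.04,0.73,0,-0.83,0],[-0.53,0.05,0.79,0,-0.83,0],[-0.44,0.04,0.86,0,-0.83,0],[-0.34,0.04,0.89,0,-0.84,0],[-0.23,0.04,0.93,0,-0.83,0],[-0.12,0.05,0.95,0,-0.83,0],[-0.01,0.04,0.96,0,-0.83,0],[0.1,0.04,0.95,0,-0.83,0],[0.2,0.04,0.93,0,-0.84,0]])

```text
clock: 3.1
eef_pos: [501.3, 308.6, 190.4]
tool_rot: [-1.571, 0.001, 0.102]
force: [0.1, -0.1, 0.8]
width: 85.4
```

Emit:
apply_moves(targets=[[0,0,0,0,0,0],[0,0,0,0,0,0]])

```text
clock: 3.35
eef_pos: [500.8, 306.7, 190.3]
tool_rot: [-1.572, 0.001, 0.097]
force: [0.1, -0.4, -0.1]
width: 85.4
```

Run:
```python
from h import *
s=read_state(); print(s["eef_pos"],s["tool_rot"],s["qpos"])
c=calibration("wrist"); im=get_image("wrist"); cv2.imwrite("pics/w1.png",im[:,:,::-1]); np.save("w1.npy",c,allow_pickle=True); print(c)
for z in((501.2,308.5,50),(575.4,315.8,50),(397.2,298.2,50)): print(px(c,z))
```

```text
[500.75808939 306.65256064 190.28262122] [-1.57244542e+00  1.25840885e-03  9.74000418e-02] [-0.15567251  0.67948805 -0.72286971  1.72730283  0.53889227  0.94585032
  0.57367336]
{'fx': 341.4286714852441, 'fy': 341.4286714852441, 'cx': 315.4999164570993, 'cy': 196.5613636675332, 'world_from_camera': array([[-9.79340596e-02,  9.44077139e-01,  3.14844843e-01,
         4.19883108e+02],
       [ 9.95190169e-01,  9.36455727e-02,  2.87581937e-02,
         2.98517279e+02],
       [-2.33387242e-03,  3.16146899e-01, -9.48707379e-01,
         3.32475496e+02],
       [ 0.00000000e+00,  0.00000000e+00,  0.00000000e+00,
         1.00000000e+00]])}
[318.55580196 183.08492477]
[318.32693682 260.1632969 ]
[318.857393    51.59443463]
```

View pics/w1.png

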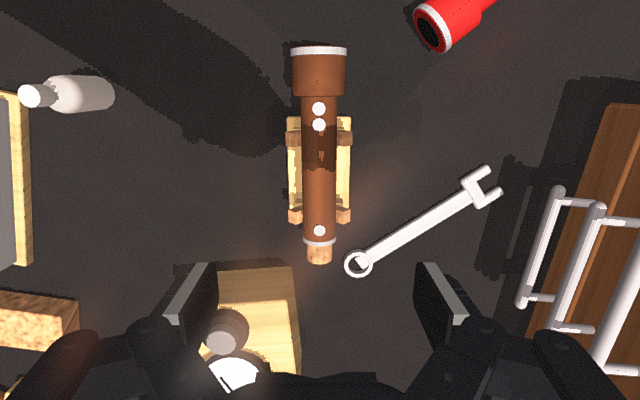

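Picture 4: the joint appears at column 319 with its socket face at row ~50 and tenon end at ~262, matching my prediction. I'll descend to grip at joint x ≈ -10.

```bash
python3 -c "
from h import *
plan([496.5,308.2,31],0.098,5)"
```

```text
[[-0.02,0.8,0.01,0,np.float64(-0.0),0],[-0.02,0.79,0.01,0,np.float64(-0.0),0],[-0.02,0.8,0.02,0,np.float64(-0.01),0],[-0.02,0.8,0.01,0,np.float64(0.0),0],[-0.03,0.8,0.01,0,np.float64(0.0),0]]
end [496.4 308.1  30.9] 0.098 max 0.8
```

Emit:
apply_moves(targets=[[-0.02,0.8,0.01,0,0,0],[-0.02,0.8,0.01,0,0,0],[-0.02,0.8,0.01,0,0,0],[-0.02,0.8,0.01,0,0,0],[-0.03,0.4,0,0,0,0],[0,0.4,0,0,0,0],[0,0,0,0,0,0],[0,0,0,0,0,0]])

```text
clock: 4.4
eef_pos: [497.1, 309.3, 31.7]
tool_rot: [-1.57, -0.001, 0.098]
force: [0.6, 0.2, 0.2]
width: 85.2
```

Emit:
apply_moves(targets=[[0,0,0,0,0,0],[0,0,0,0,0,0],[0,0,0,0,0,0],[0,0,0,0,0,0],[0,0,0,0,0,0],[0,0,0,0,0,0],[0,0,0,0,0,0],[0,0,0,0,0,0]], jaw=-1)

```text
clock: 5.4
eef_pos: [496.7, 308.8, 31.4]
tool_rot: [-1.571, -0.0, 0.099]
force: [-1.5, -2.2, 4.7]
width: 28.4
```

Emit:
apply_moves(targets=[[0,-0.3,0,0,0,0],[0,-0.8,0,0,0,0],[0,-0.9,0,0,0,0],[0,-0.9,0,0,0,0],[0,-0.9,0,0,0,0],[0,-0.2,0,0,0,0]])

```text
clock: 6.15
eef_pos: [497.3, 310.0, 193.3]
tool_rot: [-1.568, -0.004, 0.098]
force: [0.7, -0.4, -2.8]
width: 28.2
```

```bash
sed -i 's/t=round(-np/t=round(float(-np/; s#/8,2); cur#/8),2); cur#' h.py; sed -n 15,20p h.py; python3 -c "
from h import *
plan([581.9,-128.3,170],-1.6926,15)"
```

```text
for k in range(1,n+1):
        R=Ro.from_euler("xyz",[-np.pi/2,0,cy]); goal=p0+(np.array(p)-p0)*k/n
        d=np.round(R.inv().apply(goal-cur)/40,2); t=round(float(-np.degrees(y0+dy*k/n-cy)/8,2)
        cur=cur+R.apply(d*40); cy-=np.radians(8*t); rows.append([*map(float,d),0,t,0])
    for i in range(0,n,12): print(str(rows[i:i+12]).replace(" ",""))
    print("end",cur.round(1),round(cy,3),"max",np.abs(rows).max())Traceback (most recent call last):
  File "<string>", line 2, in <module>
    from h import *
  File "h.py", line 17
    d=np.round(R.inv().apply(goal-cur)/40,2); t=round(float(-np.degrees(y0+dy*k/n-cy)/8,2)
                                                     ^
SyntaxError: '(' was never closed
```

```bash
sed -i 's/cy)\/8,2)$/cy)\/8),2)/' h.py; python3 -c "
from h import *
plan([581.9,-128.3,170],-1.6926,15)"
```

```text
[[0.07,0.04,-0.74,0,0.86,0],[0.16,0.04,-0.73,0,0.85,0],[0.24,0.04,-0.7,0,0.86,0],[0.32,0.04,-0.67,0,0.85,0],[0.4,0.03,-0.63,0,0.86,0],[0.48,0.04,-0.57,0,0.85,0],[0.53,0.04,-0.52,0,0.86,0],[0.6,0.04,-0.44,0,0.85,0],[0.64,0.04,-0.37,0,0.86,0],[0.69,0.04,-0.3,0,0.85,0],[0.71,0.04,-0.2,0,0.86,0],[0.74,0.04,-0.13,0,0.85,0]]
[[0.74,0.03,-0.03,0,0.86,0],[0.74,0.04,0.05,0,0.85,0],[0.73,0.04,0.15,0,0.86,0]]
end [ 582.  -128.2  170.1] -1.693 max 0.86
```

Emit:
apply_moves(targets=[[0.07,0.04,-0.74,0,0.86,0],[0.16,0.04,-0.73,0,0.85,0],[0.24,0.04,-0.7,0,0.86,0],[0.32,0.04,-0.67,0,0.85,0],[0.4,0.03,-0.63,0,0.86,0],[0.48,0.04,-0.57,0,0.85,0],[0.53,0.04,-0.52,0,0.86,0],[0.6,0.04,-0.44,0,0.85,0],[0.64,0.04,-0.37,0,0.86,0],[0.69,0.04,-0.3,0,0.85,0],[0.71,0.04,-0.2,0,0.86,0],[0.74,0.04,-0.13,0,0.85,0]])

```text
clock: 7.65
eef_pos: [563.2, -42.8, 170.8]
tool_rot: [-1.573, 0.001, -1.338]
force: [0.6, -0.2, -1.4]
width: 28.3
```

Emit:
apply_moves(targets=[[0.74,0.03,-0.03,0,0.86,0],[0.74,0.04,0.05,0,0.85,0],[0.73,0.04,0.15,0,0.86,0],[0,0,0,0,0,0],[0,0,0,0,0,0],[0,0,0,0,0,0]])

```text
clock: 8.4
eef_pos: [580.9, -127.8, 167.3]
tool_rot: [-1.572, 0.001, -1.691]
force: [-0.1, -0.2, -2.9]
width: 28.3
```

Run:
```python
from h import *
s=read_state(); print(s["eef_pos"],s["tool_rot"],s["width"])
c=calibration("wrist"); im=get_image("wrist")[:,:,::-1]; cv2.imwrite("pics/w2.png",im)
t=get_image("top")[:,:,::-1]; cv2.imwrite("pics/t2.png",t)
o=np.array([530.1,-99.3,0]);yaw=1.449;u=np.array([np.cos(yaw),np.sin(yaw),0]);v=np.array([-u[1],u[0],0])
for n,x,y,z in(("corner",120,-90,12),("corner",120,90,12),("stoptop+in",90,-55,82),("c",-205,-90,12),("sup20 top",20,-55,50),("sup-50",-50,-55,50),("c",-205,90,12)): print(n,px(c,o+x*u+y*v+[0,0,z]))
T=Ro.from_euler("xyz",s["tool_rot"]); g=s["eef_pos"]-T.apply([0,19,0]); xx=T.apply([1,0,0])
print("joint sock",px(c,g-xx*100.4),"tenon",px(c,g+xx*79.6))
```

```text
[ 580.93097675 -127.7632121   167.31521073] [-1.57180108e+00  9.59979862e-04 -1.69056142e+00] 28.284521334308536
corner [362.59501415  -0.98815173]
corner [128.71155163  -1.67876   ]
stoptop+in [317.42040499  28.1413199 ]
c [348.54565566 342.43329235]
sup20 top [316.79512448 136.72025334]
sup-50 [316.46599689 222.25555229]
c [180.43490428 342.0367702 ]
joint sock [314.96606976  19.13927332] tenon [314.91619361 427.17099663]
```

View pics/w2.png

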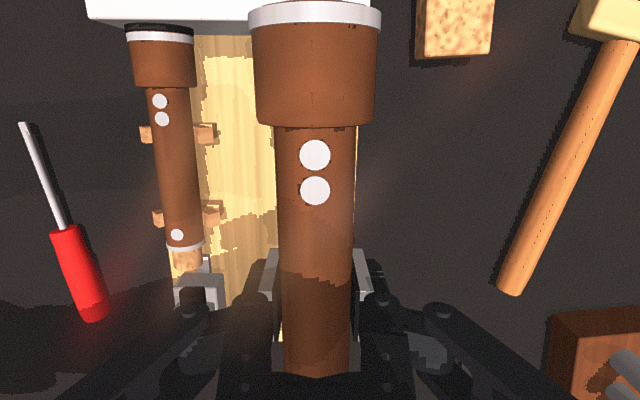

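Picture 5: the joint is held centred (column 315), thick end towards the stop. The near lane's supports are at about (177,132) and (188,215), and the base's right edge is at column ~357. I'll check these against the tester pose.

Run:
```python
from h import *
c=calibration("wrist")
o=np.array([530.1,-99.3,0]);yaw=1.449;u=np.array([np.cos(yaw),np.sin(yaw),0]);v=np.array([-u[1],u[0],0])
P=lambda x,y,z:px(c,o+x*u+y*v+[0,0,z]).round(1)
print("sup lane a",P(20,55,50),P(-50,55,50),"sock ring top",P(90,55,71),"sock y+-21",P(90,76,50),P(90,34,50),"shoulder",P(55,76,50),P(55,34,50),"tenon ring",P(-70,70,50),P(-70,40,50))
print("stop near top corner left",P(90,90,82),"base edge r180",P(-15,-90,12))
```

```text
sup lane a [171.  135.8] [182.2 221.4] sock ring top [143.1  29.7] sock y+-21 [127.3  34.1] [188.   34.2] shoulder [135.6  87.2] [193.6  87.3] tenon ring [167.2 243.4] [203.  243.4]
stop near top corner left [76.3 26.9] base edge r180 [355.2 169.1]
```

Run:
```python
from h import *
w=cv2.imread("pics/w2.png")[0:290,80:380]; t=cv2.imread("pics/t2.png")[150:245,335:460]
w=cv2.resize(w,None,fx=1.5,fy=1.5,interpolation=cv2.INTER_CUBIC)
t=cv2.resize(t,None,fx=2.7,fy=2.7,interpolation=cv2.INTER_CUBIC)
o=np.zeros((max(w.shape[0],t.shape[0]),w.shape[1]+t.shape[1],3),np.uint8); o[:w.shape[0],:w.shape[1]]=w;o[:t.shape[0],w.shape[1]:]=t
cv2.imwrite("pics/z2.png",o);print(o.shape)
```

```text
(435, 788, 3)
```

View pics/z2.png

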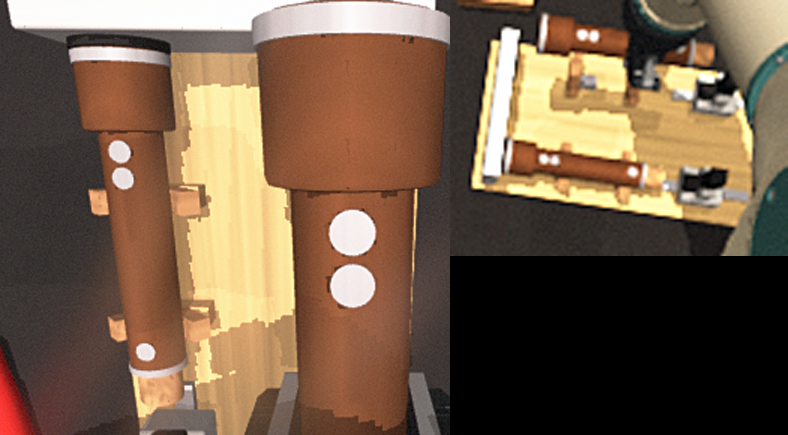

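Picture 6: the waiting joint's edges lie within about 1 mm of the predictions, so the pose is good. I'll lower, with a +1.5 mm x correction.

```bash
python3 -c "
from h import *
plan([582.4,-128.3,33],-1.6926,5)"
```

```text
[[-0.0,0.67,0.01,0,0.0,0],[-0.0,0.68,0.0,0,0.0,0],[-0.0,0.67,0.01,0,0.01,0],[-0.0,0.67,0.0,0,-0.0,0],[-0.0,0.68,0.01,0,0.0,0]]
end [ 582.4 -128.3   32.8] -1.692 max 0.68
```

Emit:
apply_moves(targets=[[0,0.8,0.01,0,0,0],[0,0.8,0.01,0,0,0],[0,0.8,0.01,0,0.01,0],[0,0.4,0,0,0,0],[0,0.25,0,0,0,0],[0,0.15,0,0,0,0],[0,0.1,0,0,0,0],[0,0.05,0,0,0,0],[0,0,0,0,0,0],[0,0,0,0,0,0]])

```text
clock: 9.75
eef_pos: [582.7, -129.5, 34.1]
tool_rot: [-1.57, 0.0, -1.694]
force: [0.4, -1.6, -2.1]
width: 28.1
```

Emit:
apply_moves(targets=[[0,0.04,0,0,0,0],[0,0.03,0,0,0,0],[0,0,0,0,0,0],[0,0,0,0,0,0]])

```text
clock: 10.25
eef_pos: [582.5, -129.5, 31.8]
tool_rot: [-1.57, -0.0, -1.695]
force: [-2.2, 0.2, 4.8]
width: 28.4
```

Contact is felt (+7 N) at the expected height, so the joint is seated. Releasing and rising.

Emit:
apply_moves(targets=[[0,0,0,0,0,0],[0,0,0,0,0,0],[0,0,0,0,0,0],[0,0,0,0,0,0]], jaw=1)

```text
clock: 10.75
eef_pos: [582.5, -129.4, 30.9]
tool_rot: [-1.571, 0.0, -1.694]
force: [0.3, 0.2, 0.5]
width: 85.5
```

Emit:
apply_moves(targets=[[0,-0.3,0,0,0,0],[0,-0.9,0,0,0,0],[0,-0.9,0,0,0,0],[0,-0.9,0,0,0,0],[0,-0.9,0,0,0,0],[0,-0.9,0,0,0,0],[0,0,0,0,0,0],[0,0,0,0,0,0]])

```text
clock: 11.75
eef_pos: [582.0, -129.5, 223.0]
tool_rot: [-1.571, -0.0, -1.694]
force: [0.2, 0.4, -0.4]
width: 85.3
```

Run:
```python
from h import *
s=read_state(); print(s["eef_pos"],s["tool_rot"],s["width"])
c=calibration("wrist"); im=get_image("wrist")[:,:,::-1]; cv2.imwrite("pics/w3.png",im)
o=np.array([530.1,-99.3,0]);yaw=1.449;u=np.array([np.cos(yaw),np.sin(yaw),0]);v=np.array([-u[1],u[0],0])
P=lambda x,y,z:px(c,o+x*u+y*v+[0,0,z]).round(1)
print("b post top",P(-145,-55,110),"stop face",P(90,-55,50),"sock at 12 short",P(78,-55,50),"tenon",P(-102,-55,50), "waiting home",P(90,55,50),P(-90,55,50))
```

```text
[ 581.9660445  -129.45731147  222.97728038] [-1.57110469e+00 -1.60443452e-04 -1.69430721e+00] 85.34194056008805
b post top [315.2 320.4] stop face [314.8  41.6] sock at 12 short [314.8  56.9] tenon [315.1 246.6] waiting home [184.6  41.7] [206.4 236. ]
```

View pics/w3.png

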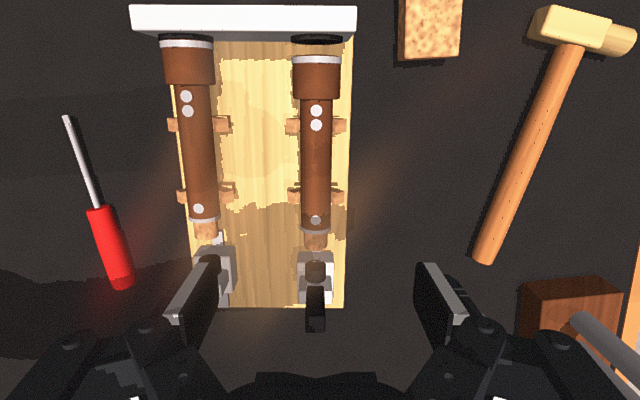

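Picture 7: the joint lies in the free lane between its supports, socket face ~12 mm short of the stop rubber. The slide post is at about (315,318), as predicted. Now to the post.

```bash
python3 -c "
from h import *
plan([567.3,-250.2,150],-1.6926,4)
plan([567.3,-250.2,84],-1.6926,3,([567.3,-250.2,150],-1.6926))"
```

```text
[[0.76,0.45,0.0,0,-0.0,0],[0.76,0.45,0.01,0,-0.01,0],[0.76,0.46,0.0,0,0.0,0],[0.76,0.45,0.0,0,-0.0,0]]
end [ 567.2 -250.1  149.9] -1.693 max 0.76
[[0.0,0.55,-0.0,0,-0.0,0],[0.0,0.55,-0.0,0,-0.0,0],[0.0,0.55,-0.0,0,-0.0,0]]
end [ 567.3 -250.2   84. ] -1.693 max 0.55
```

Emit:
apply_moves(targets=[[0.76,0.45,0,0,0,0],[0.76,0.45,0,0,0,0],[0.76,0.45,0.01,0,0,0],[0.76,0.45,0,0,0,0],[0,0.5,0,0,0,0],[0,0.5,0,0,0,0],[0,0.4,0,0,0,0],[0,0.25,0,0,0,0],[0,0,0,0,0,0],[0,0,0,0,0,0]])

```text
clock: 13.05
eef_pos: [568.4, -250.2, 85.5]
tool_rot: [-1.57, -0.0, -1.694]
force: [-0.1, 0.0, 0.6]
width: 85.8
```

Emit:
apply_moves(targets=[[0,0,0,0,0,0],[0,0,0,0,0,0],[0,0,0,0,0,0],[0,0,0,0,0,0],[0,0,0,0,0,0],[0,0,0,0,0,0],[0,0,0,0,0,0],[0,0,0,0,0,0]], jaw=-1)

```text
clock: 14.05
eef_pos: [566.4, -250.2, 85.2]
tool_rot: [-1.574, -0.0, -1.695]
force: [-3.9, 0.3, 4.6]
width: 17.0
```

Emit:
apply_moves(targets=[[-0.05,0,-0.02,0,0,0],[-0.1,0,0,0,0,0],[-0.1,0,0,0,0,0],[-0.1,0,0,0,0,0],[-0.1,0,0,0,0,0],[-0.1,0,0,0,0,0],[-0.05,0,0,0,0,0],[0,0,0,0,0,0],[0,0,0,0,0,0]])

```text
clock: 15.18
eef_pos: [569.4, -227.0, 85.2]
tool_rot: [-1.572, -0.001, -1.695]
force: [-3.9, -2.2, 5.9]
width: 17.2
```

Emit:
apply_moves(targets=[[-0.03,0,0,0,0,0],[-0.03,0,0,0,0,0],[-0.03,0,0,0,0,0],[0,0,0,0,0,0],[0,0,0,0,0,0]])

```text
clock: 15.8
eef_pos: [569.8, -223.9, 85.2]
tool_rot: [-1.572, -0.002, -1.695]
force: [-3.4, -4.4, 5.3]
width: 17.2
```

Emit:
apply_moves(targets=[[-0.03,0,0,0,0,0],[-0.03,0,0,0,0,0],[-0.03,0,0,0,0,0],[0,0,0,0,0,0],[0,0,0,0,0,0]])

```text
clock: 16.42
eef_pos: [570.3, -220.3, 85.3]
tool_rot: [-1.572, -0.002, -1.695]
force: [-3.3, -3.9, 5.4]
width: 16.9
```

Emit:
apply_moves(targets=[[-0.03,0,0,0,0,0],[-0.02,0,0,0,0,0],[0,0,0,0,0,0],[0,0,0,0,0,0]])

```text
clock: 16.92
eef_pos: [570.5, -218.5, 85.2]
tool_rot: [-1.572, -0.002, -1.695]
force: [-4.5, -3.8, 5.5]
width: 17.1
```

Emit:
apply_moves(targets=[[-0.03,0,0,0,0,0],[0,0,0,0,0,0],[0,0,0,0,0,0]])

```text
clock: 17.3
eef_pos: [570.6, -217.2, 85.2]
tool_rot: [-1.572, -0.002, -1.695]
force: [-2.9, -3.8, 5.3]
width: 17.3
```

Emit:
apply_moves(targets=[[-0.03,0,0,0,0,0],[0,0,0,0,0,0],[0,0,0,0,0,0]])

```text
clock: 17.68
eef_pos: [570.7, -217.1, 85.3]
tool_rot: [-1.571, -0.003, -1.696]
force: [-4.2, -6.0, 6.1]
width: 17.0
```

Emit:
apply_moves(targets=[[-0.04,0,0,0,0,0],[0,0,0,0,0,0],[0,0,0,0,0,0]])

```text
clock: 18.05
eef_pos: [570.7, -217.0, 85.2]
tool_rot: [-1.571, -0.005, -1.697]
force: [-4.1, -8.3, 4.5]
width: 16.8
```

Emit:
apply_moves(targets=[[-0.05,0,0,0,0,0],[-0.04,0,0,0,0,0],[0,0,0,0,0,0],[0,0,0,0,0,0]])

```text
clock: 18.55
eef_pos: [570.7, -217.0, 85.3]
tool_rot: [-1.571, -0.009, -1.698]
force: [-3.6, -14.3, 3.8]
width: 17.0
```

The slide stalled at the expected position with a 14 N push, so the joint is home. Letting go and rising.

Emit:
apply_moves(targets=[[0,0,0,0,0,0],[0,0,0,0,0,0],[0,0,0,0,0,0],[0,0,0,0,0,0]], jaw=1)

```text
clock: 19.05
eef_pos: [572.4, -208.8, 84.8]
tool_rot: [-1.571, 0.001, -1.693]
force: [0.0, -0.0, -0.5]
width: 84.9
```

Emit:
apply_moves(targets=[[0,-0.4,0,0,0,0],[0,-0.9,0,0,0,0],[0,-0.9,0,0,0,0],[0,-0.9,0,0,0,0],[-0.3,-0.5,0,0,0,0],[-0.9,0,0,0,0,0],[-0.9,0,0,0,0,0],[0,0,0,0,0,0],[0,0,0,0,0,0]])

```text
clock: 20.18
eef_pos: [582.5, -126.9, 229.7]
tool_rot: [-1.57, -0.001, -1.694]
force: [0.8, 0.0, 0.4]
width: 85.6
```

Run:
```python
from h import *
s=read_state(); print(s["eef_pos"],s["tool_rot"],s["width"])
c=calibration("wrist"); im=get_image("wrist")[:,:,::-1]; cv2.imwrite("pics/w4.png",im)
plan([651.5,237.6,190],-1.6926,12)
```

```text
[ 582.53683462 -126.93690431  229.74857165] [-1.56980210e+00 -9.83479692e-04 -1.69444140e+00] 85.56413147579659
[[-0.77,0.08,0.05,0,-0.0,0],[-0.78,0.08,0.05,0,-0.0,0],[-0.77,0.09,0.04,0,-0.01,0],[-0.77,0.08,0.05,0,0.0,0],[-0.77,0.08,0.05,0,0.0,0],[-0.78,0.08,0.05,0,-0.0,0],[-0.77,0.09,0.05,0,-0.0,0],[-0.77,0.08,0.05,0,-0.01,0],[-0.78,0.08,0.05,0,0.0,0],[-0.77,0.08,0.05,0,0.0,0],[-0.77,0.08,0.05,0,-0.0,0],[-0.77,0.09,0.05,0,-0.0,0]]
end [651.4 237.4 189.9] -1.693 max 0.78
```

View pics/w4.png

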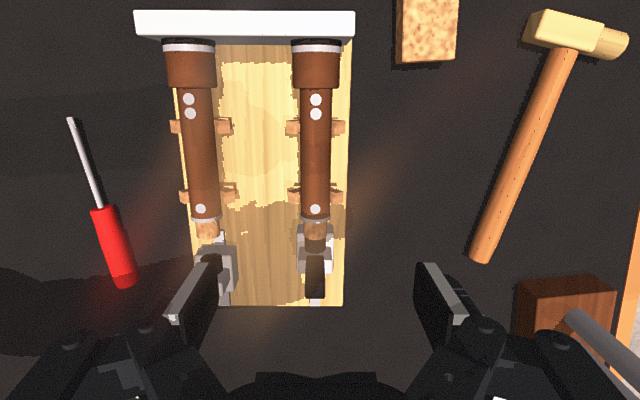

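Picture 8: the joint now touches the rubber like its neighbour, with the slide nose against the tenon. Next is the button: I'll triangulate it from the top view and the first wrist view (button cap ~(226,331)).

Run:
```python
from h import *
c1=calibration("top"); c2=np.load("w1.npy",allow_pickle=True).item()
im=cv2.imread("pics/w1.png"); h=cv2.cvtColor(im,cv2.COLOR_BGR2HSV)
m=((h[...,1]<60)&(h[...,2]>110)).astype(np.uint8); m[:,:190]=0;m[:305]=0;m[360:]=0;m[:,255:]=0
n,l,st,ce=cv2.connectedComponentsWithStats(m); print([(st[i].tolist(),ce[i].round(1).tolist()) for i in range(1,n) if st[i,4]>40])
cv2.imwrite("pics/z3.png",np.hstack([cv2.resize(im[285:385,180:280],(400,400),interpolation=cv2.INTER_CUBIC),cv2.resize(cv2.imread("pics/top0.png")[130:180,255:305],(400,400),interpolation=cv2.INTER_CUBIC)]))
```

```text
[([206, 326, 39, 34, 697], [221.7, 344.1])]
```

View pics/z3.png

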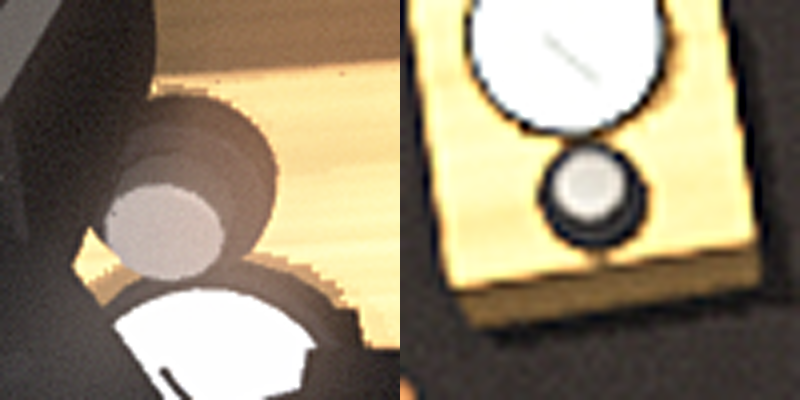

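Picture 9: the cap's top is centred at (221,342.5) in the wrist view and at (278.7,153.1) in top.

Run:
```python
from h import *
c1=calibration("top"); c2=np.load("w1.npy",allow_pickle=True).item()
o1,d1=ray(c1,278.75,153.1);o2,d2=ray(c2,221,342.5)
A=np.stack([d1,-d2],1); k=np.linalg.lstsq(A,o2-o1,rcond=None)[0]; p=o1+d1*k[0];q=o2+d2*k[1]; print(p,q,p-q)
print(onz(c1,278.75,153.1,85),onz(c2,221,342.5,85))
P=(p+q)/2
plan([P[0],P[1],150],0.1,15)
```

```text
[646.53549464 235.14791258  84.88464091] [646.80932397 235.60929372  85.01846008] [-0.27382933 -0.46138115 -0.13381917]
[646.49923629 235.13597308  85.        ] [646.82625246 235.60460084  85.        ]
[[-0.61,0.13,0.03,0,-0.86,0],[-0.61,0.13,0.11,0,-0.85,0],[-0.59,0.14,0.17,0,-0.86,0],[-0.56,0.13,0.25,0,-0.86,0],[-0.53,0.13,0.31,0,-0.86,0],[-0.49,0.13,0.37,0,-0.85,0],[-0.45,0.14,0.43,0,-0.86,0],[-0.38,0.13,0.47,0,-0.86,0],[-0.33,0.13,0.52,0,-0.86,0],[-0.26,0.13,0.56,0,-0.85,0],[-0.2,0.14,0.58,0,-0.86,0],[-0.12,0.13,0.6,0,-0.86,0]]
[[-0.05,0.13,0.61,0,-0.86,0],[0.02,0.13,0.62,0,-0.85,0],[0.09,0.14,0.61,0,-0.86,0]]
end [646.6 235.5 149.9] 0.1 max 0.86
```

Emit:
apply_moves(targets=[[-0.61,0.08,0.03,0,-0.86,0],[-0.61,0.08,0.11,0,-0.85,0],[-0.59,0.1,0.17,0,-0.86,0],[-0.56,0.13,0.25,0,-0.86,0],[-0.53,0.13,0.31,0,-0.86,0],[-0.49,0.13,0.37,0,-0.85,0],[-0.45,0.14,0.43,0,-0.86,0],[-0.38,0.13,0.47,0,-0.86,0],[-0.33,0.13,0.52,0,-0.86,0],[-0.26,0.13,0.56,0,-0.85,0],[-0.2,0.14,0.58,0,-0.86,0],[-0.12,0.13,0.6,0,-0.86,0]], jaw=-1)

```text
clock: 21.72
eef_pos: [634.4, 162.8, 170.6]
tool_rot: [-1.572, -0.0, -0.256]
force: [0.2, 0.3, 0.4]
width: -0.0
```

Emit:
apply_moves(targets=[[-0.05,0.13,0.61,0,-0.86,0],[0.02,0.13,0.62,0,-0.85,0],[0,0.1,0.61,0,-0.86,0],[0,0,0,0,0,0],[0,0,0,0,0,0],[0,0,0,0,0,0]])

```text
clock: 22.48
eef_pos: [643.3, 234.9, 156.7]
tool_rot: [-1.572, -0.0, 0.098]
force: [-0.0, -0.3, 0.3]
width: 0.3
```

Emit:
apply_moves(targets=[[0,0.5,0,0,0,0],[0,0.5,0,0,0,0],[0,0.4,0,0,0,0],[0,0.2,0,0,0,0],[0,0.05,0,0,0,0],[0,0,0,0,0,0],[0,0,0,0,0,0]])

```text
clock: 23.35
eef_pos: [643.0, 237.4, 91.2]
tool_rot: [-1.57, -0.001, 0.101]
force: [0.8, -0.7, -0.1]
width: 0.0
```

Emit:
apply_moves(targets=[[0,0.05,0,0,0,0],[0,0.05,0,0,0,0],[0,0.05,0,0,0,0],[0,0,0,0,0,0],[0,0,0,0,0,0]])

```text
clock: 23.98
eef_pos: [642.7, 237.2, 84.8]
tool_rot: [-1.571, -0.0, 0.101]
force: [0.0, 1.0, 2.2]
width: -0.2
```

Contact at z ≈ 85. Pressing in small steps.

Emit:
apply_moves(targets=[[0,0.05,0,0,0,0],[0,0.05,0,0,0,0],[0,0.05,0,0,0,0],[0,0,0,0,0,0],[0,0,0,0,0,0]])

```text
clock: 24.6
eef_pos: [642.8, 237.2, 80.9]
tool_rot: [-1.571, -0.001, 0.101]
force: [-4.7, -4.2, 16.1]
width: 0.3
```

Emit:
apply_moves(targets=[[0,0.04,0,0,0,0],[0,0,0,0,0,0],[0,0,0,0,0,0]])

```text
clock: 24.98
eef_pos: [642.8, 237.3, 80.8]
tool_rot: [-1.572, -0.002, 0.101]
force: [-6.1, -4.6, 24.5]
width: 0.1
```

It bottomed out: no further travel while the force rose to 24 N. Release and back off.

Emit:
apply_moves(targets=[[0,-0.2,0,0,0,0],[0,-0.4,0,0,0,0],[0,-0.9,0,0,0,0],[0,-0.9,0,0,0,0],[0,-0.9,0,0,0,0],[-0.9,-0.3,0,0,0,0],[-0.9,0,0,0,0,0],[-0.5,0,0,0,0,0],[0,0,0,0,0,0],[0,0,0,0,0,0],[0,0,0,0,0,0]])

```text
clock: 26.35
eef_pos: [552.0, 227.8, 220.7]
tool_rot: [-1.57, -0.0, 0.1]
force: [0.8, -0.5, 0.4]
width: -0.1
```

Run:
```python
from h import *
print(read_state()["force"])
im=get_image("top")[:,:,::-1]; w=get_image("wrist")[:,:,::-1]
cv2.imwrite("pics/f.png",np.vstack([cv2.resize(im[60:290,180:520],None,fx=1.5,fy=1.5,interpolation=cv2.INTER_CUBIC)[:, :510],cv2.resize(w,(510,250))]))
```

```text
[ 0.79947264 -0.5449009   0.42204592]
```

View pics/f.png

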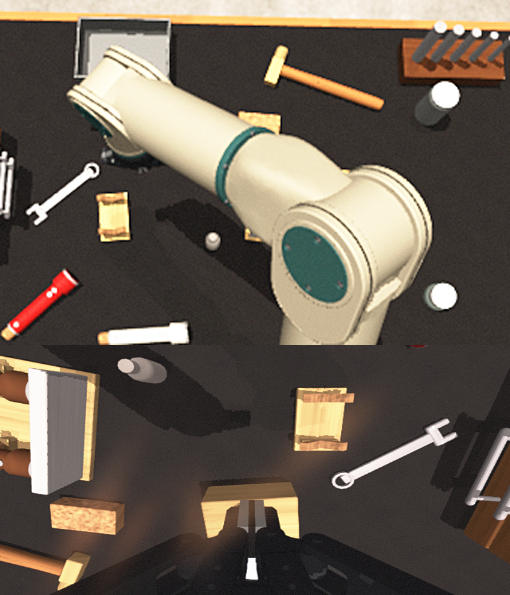

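Picture 10: the rest is empty, the bystanders are untouched, both joints sit against the stop, and the gripper is clear. Handing in.

```bash
python3 -c "
from cell import *
print(finish_job())"
```

```text
the job is handed in; nothing more can be done
None
```

I handed the job in at about 26.5 s, well inside the 56 s limit. No verdict came back.

- **Joint:** I took it from its rest and laid it in the free lane, lane b, with the socket end towards the stop and about 12 mm short of it.
- **Slide:** I pushed it until it stalled at the expected snug position, then pressed to about 14 N and let go. The wrist picture after that showed the joint on the rubber face, just like the waiting joint, with the slide against the tenon.
- **Button:** I pressed it until it stopped moving, at 24 N, and released it. The stall point, z of about 81 mm, was 1–2 mm higher than the fully-down height from my camera estimate. I put that down to camera error, because the force rose far past the button's 4 N with no more travel.

The last pictures showed the rest empty and the glue bottle, wrench and cork block apparently where they were, with the wrist force near zero. The arm hid most of the tester from the top camera by then. The wrist camera saw only the stop end, with both joints against it, so I did not see the slide again after the button press.

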